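# Try out the chest's newly fitted folding lid stay

### The job

The small wooden tool chest has a newly fitted folding stay whose foot is only lightly clamped: try the stay out without straining it so that its foot stays where it is clamped. Raise the lid until the stay locks and let go so that the lid stands open by itself; then break the stay at its knee and let the lid down gently, under control, until it is fully shut, and let go. Leave the other things on the bench alone.

Things in the scene. Friction and masses are not known exactly. Their poses are not given: they have to be found in the camera images.
- chest: Small wooden tool chest with corner straps, fixed: 170 mm deep, 180 wide, 80 high to the rim. Origin: centre of its underside, on the bench. Axes: x from its front to its hinge side, y to its left, z up; its front faces roughly to the robot. The folding stay is on its right (-y) side: two flat steel links meeting at a knee, the lower on a foot pin on the chest, the upper on the lid's side.
- chest_hinge (a point): Middle of the lid's hinge axis, on the far upper rim of the chest, 80 mm above the bench, 85 mm behind the chest's centre. The axis runs along the chest's y; axes as the chest's.
- lid (a joint): Lid angle, rad: 0 shut, grows as its front edge rises and swings back about the hinge. A 170 x 180 x 10 mm board, 0.24 to 0.39 kg, that falls shut unless held or locked. It meets a firm stop where the stay is straight, between 0.97 and 1.35 rad depending on the foot; a weak spring then draws the knee just past straight, which locks: the freed lid stands, sunk back by under 0.03 rad.
- lid_grip (a point): Centre of the steel T pull on the lid's front edge: a round bar 40 mm long (along the hinge, y) and 14 thick on a neck 14 wide, 6 thick; 36 mm ahead of the lid's edge, 206 mm from the hinge axis and 5 mm above it when shut. Its ends can be pinched from above; it turns between the fingers as the lid turns. Axes turn with the lid.
- stay_knob (a point): Release knob on the knee, at its grip: a pin 12 mm thick along the chest's y, sticking out to the right to an 18 mm end disc; 18 mm of free pin each side of this point, which is 49 mm out from the chest's and lid's right side. It moves on a circle of 62 mm radius about the foot pin: lid shut, it lies in front of the foot pin; locked, it stands above and behind it, bowed to the back on a stop.
- stay_foot_pin (a point): Foot pin of the stay, 9 mm out from the chest's right side, 85 mm in front of the hinge axis, 17 to 39 mm below the rim. Clamped by friction in an upright slot, it slips when the stay is pulled or pressed with over 16 N (6 N at the lid's T pull). To break the stay draw the knob over to the front (a light pull); it folds forward and down, driven by the lid's weight unless the knob or lid is held.
- stick: bystander: wooden modelling stick, 18 x 170 x 9 mm, lying in front of the chest; origin under its centre
- brush: bystander: brush with red handle, 20 x 159 x 10 mm, lying right of the chest; origin under its centre
- loop: bystander: wire loop clay tool, 29 x 168 x 14 mm, lying right of the chest; origin under its centre
- float: bystander: red plastering float, 76 x 107 x 35 mm; origin under its centre
- glue: bystander: glue bottle, 52 mm wide, 142 mm tall, standing right of the chest; origin under its centre
- cup: bystander: white cup, 76 mm wide, 98 mm tall, standing left of the chest; origin under its centre

How it is judged:
By the outcome, as a careful person would: the job done as asked, in the order asked, and still so for the second after the job is handed in, with the robot touching nothing.
It also fails if it takes over 67 s, if anything falls off the work surface, if the arm or the gripper's body presses on something with over 40 N, if the wrist force passes 120 N, or if a joint passes its speed limit or range.

### The arm

A 7-joint arm with a two-finger parallel gripper is mounted at the origin on a cart in front of the work surface, level with it; the furniture and walls round the work are solid. World frame = base frame: x ahead of the robot, y to its left, z up, the work surface at z = 0. Lengths are in mm, angles in rad, forces in N, time in s.
With the tool pointing down it reaches from about 350 to 900 mm from the base axis. Payload 19.9 kg.
Tool frame: the origin (TCP) lies midway between the tips of the shut fingers; the grasp point (between the pads) lies ctrl.tcp_to_grasp behind it (ctrl.tcp_to_grasp is the distance from the TCP to the grasp point, in mm); z points along the fingers, y is the line along which they close (so a half turn about z gives the same grasp; the last joint's range is limited). The gripper opens to 94 mm and grips with 3 to 60 N. Pads are 16 mm wide; open, the fingers measure 119 mm over their backs; the gripper's body (75 mm by 177 mm) begins 78 mm behind the grasp point.
Start: joints at [1.111, 0.417, -0.01, 1.614, 0.005, 1.111, -0.053], TCP at [253.585, -571.221, 205.425] pointing down, gripper open.
Joint ranges: [-2.81, 2.81], [-0.39, 2.02], [-1.27, 1.25], [0.06, 2.57], [-1.19, 4.33], [0.19, 2], [-2.82, 2.82]. Speed limits (rad/s): [1.89, 1.89, 2.39, 2.39, 3.01, 3.01, 3.01].

### API

Orientations are given as a 3x3 rotation matrix whose columns are the frame's x, y, z axes.
In Python, from bench import ctrl gives the robot as it stands. The module is installed in compiled form; this text tells all that it offers.
- The arm moves only by the tool carry_out, never from a script. Its argument "increments" is one flat list of numbers, 6 for each row, row after row: the shift along the world's x, y, z in mm, then the turn, a rotation vector about the world's x, y, z in rad. A call has exactly 10 rows; each row is the pose to reach, as a shift and turn from the pose commanded when the call began; what a row does not reach only later rows make up. A row lasts 1/12 s, in which the tool goes at most 41.7 mm and 7.16 degrees, less where a joint would pass 70% of its speed; a pose out of reach is approached as far as the arm can. A call with a gripper value outside its range is refused whole. "hand" is the finger opening in mm, from 0 to 94, set as the call begins (left out, the last holds). The fingers move at their own pace and stop on an object; "force" is the grip in N (left out, the last holds). Time passes only in rows, so rows that repeat a pose let the fingers close, or fill a call up. It gives the time, the measured TCP pose, the force, the opening and the grip force at its end, in the units of the state.
- ctrl.get_obs(): the state, without advancing time (a new reading comes with each control period).
- ctrl.get_image(name): name is "scene" or "side" or "wrist"; returns a dict with "img" (384x512x3 uint8, red, green, blue), "vfov" (degrees; the focal length in pixels is half the picture's height over the tangent of half this angle, whatever the lens; pixels are square), "cx", "cy" (the principal point, pixels), "position" and "rotation" of the camera in the world. Camera axes: x right, y down, z forward; pixel columns grow to the right and rows downward; lengths in mm; the calibration is good to about 2 mm. A picture is of the moment at which its call begins. There is no depth.
- ctrl.finish_job(): hands the job in; it is judged then, once.
The state is a dict: "clock": time; "q": joint angles; "qvel": joint speeds; "tau": joint torques, N m; "tool_pos": TCP position; "ee_rot": TCP orientation; "ft_force": force on the tool from outside, world axes, zero at the start; "ft_torque": the same for the moment, N m; "finger_gap": opening from 0.0 (shut) to 1.0 (fully open); "grasp_force": force on a finger pad.
Only numpy, scipy, OpenCV 4.12 (cv2) and the standard library are available. Lean on these libraries where they do the work, as an engineer would, in place of code of your own. Each camera call takes 0.05 s, during which the arm holds its last target. There are 200 camera calls.

## Working session

There is one attempt and no reset: what is moved stays moved. The work goes in short steps, Python scripts to look and compute and a tool call to move; the robot and the scene stay as the last step left them, time stands still between calls to the robot, and variables do not carry over. Pictures are saved under pics/ and viewed, at most 10 in all, crops included, and the job is handed in when it is done.

Besides the shell and the picture viewer there is one more tool, called as name(argument=value, ...) on one line, values as JSON. carry_out: Moves the arm, as the interface text tells. Its arguments: {"type":"object","properties":{"increments":{"type":"array"},"hand":{"type":"number"},"force":{"type":"number"}},"required":["increments"]}

```bash
mkdir -p pics; cat > h.py <<'E'
import numpy as np, cv2
from bench import ctrl
def cam(n):
    d=ctrl.get_image(n); f=192/np.tan(np.radians(d["vfov"])/2)
    np.savez(f"pics/{n}.npz",img=d["img"],f=f,cx=d["cx"],cy=d["cy"],p=d["position"],R=d["rotation"]); return d["img"]
def ray(n,uv):
    d=np.load(f"pics/{n}.npz"); v=np.array([(uv[0]-d["cx"])/d["f"],(uv[1]-d["cy"])/d["f"],1]); v=d["R"]@v
    return d["p"],v/np.linalg.norm(v)
def plane(n,uv,z):
    p,v=ray(n,uv); return p+v*(z-p[2])/v[2]
def tri(a,ua,b,ub):
    p,v=ray(a,ua);q,w=ray(b,ub)
    s=np.linalg.lstsq(np.c_[v,-w],q-p,rcond=None)[0]
    A=p+v*s[0];B=q+w*s[1]; return (A+B)/2,np.linalg.norm(A-B)
def proj(n,P):
    d=np.load(f"pics/{n}.npz"); c=d["R"].T@(np.array(P)-d["p"]); return c[:2]/c[2]*d["f"]+[d["cx"],d["cy"]]
E
python3 - <<'E'
from h import *
for n in("scene","side"):
    im=cam(n); cv2.imwrite(f"pics/{n}0.png",cv2.resize(im[:,:,::-1],(800,600),interpolation=cv2.INTER_CUBIC))
    d=np.load(f"pics/{n}.npz"); print(n,d["p"],d["f"],d["R"].round(2).tolist())
o=ctrl.get_obs(); print(ctrl.tcp_to_grasp,o["clock"],o["tool_pos"],np.round(o["ee_rot"],3).tolist(),o["ft_force"])
E
```

```text
scene [ 44.51978591 422.45080986 846.33400328] 375.3037611790876 [[-0.61, -0.6, 0.51], [-0.79, 0.46, -0.4], [0.01, -0.65, -0.76]]
side [ 318.78912732 1262.3883544   811.75947039] 425.9988468497936 [[-0.98, -0.1, 0.16], [-0.19, 0.5, -0.84], [0.0, -0.86, -0.51]]
18.8 0.1 [ 253.45895423 -570.93228563  204.93054627] [[0.914, 0.406, -0.001], [0.406, -0.914, 0.001], [-0.0, -0.001, -1.0]] [-0.11861257 -0.28296055  0.29138539]
```

View pics/scene0.png

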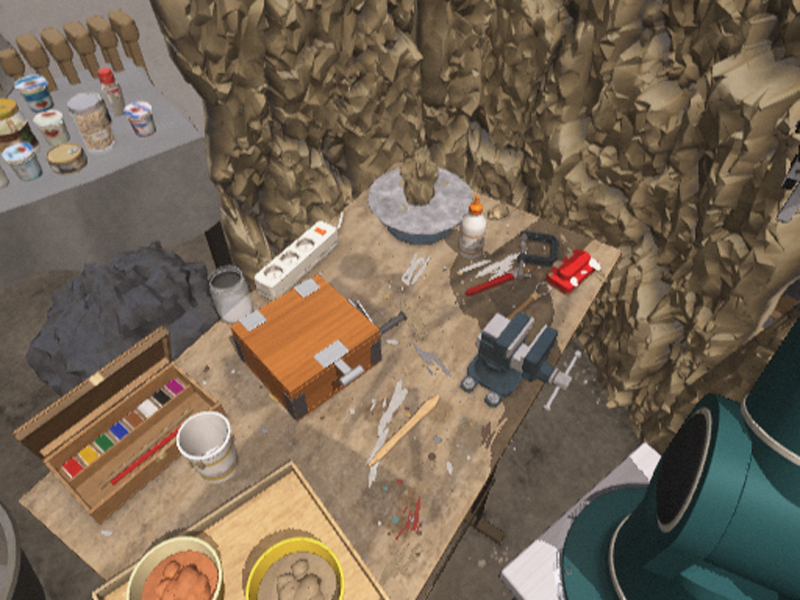

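View pics/side0.png

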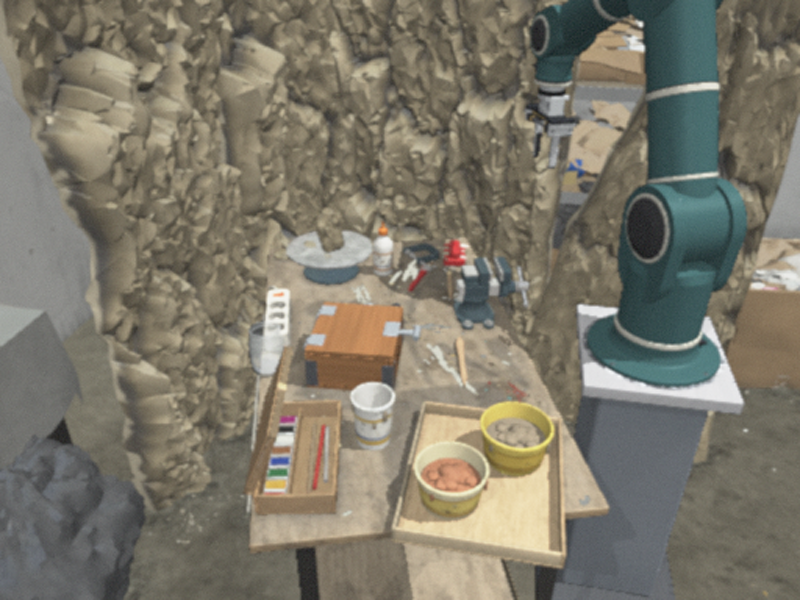

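The scene shows the chest at about (305,340), its T pull at (349,374) and the stay knob at (400,318). In the side view the chest is at (355,345) and the T pull at (412,330). I'll crop both views to get exact pixels.

```bash
python3 - <<'E'
from h import *
a=np.load("pics/scene.npz")["img"][165:275,140:270,::-1]; b=np.load("pics/side.npz")["img"][180:255,190:280,::-1]
a=cv2.resize(a,None,fx=4,fy=4,interpolation=cv2.INTER_CUBIC); b=cv2.resize(b,None,fx=3,fy=3,interpolation=cv2.INTER_CUBIC)
c=np.zeros((440,800,3),np.uint8); c[:440,:520]=a; c[:225,530:800]=b; cv2.imwrite("pics/crop1.png",c)
E
```

```text
(no output)
```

View pics/crop1.png

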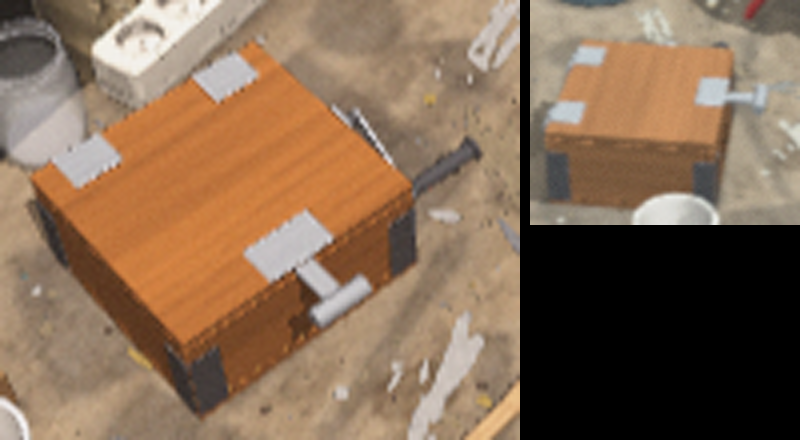

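The crop shows the lid top corners at (32,178), (262,42), (414,187) and (185,348), the T bar centre at (341,300) and the knob end disc at (470,150). In the side view the T is at about (762,97).

```bash
python3 - <<'E'
from h import *
S=lambda u,v:(140+u/4-.4,165+v/4-.4); D=lambda u,v:(190+(u-530)/3-.3,180+v/3-.3)
sc=dict(hl=(32,178),hr=(262,42),fr=(414,187),fl=(185,348),T=(341,300)); sd=dict(hl=(546,140),hr=(585,42),fr=(733,48),fl=(716,148),T=(761,97))
P={}
for k in sc:
    X,e=tri("scene",S(*sc[k]),"side",D(*sd[k])); p=plane("scene",S(*sc[k]),90 if k!="T" else 85); P[k]=p; print(k,X.round(1),round(e,1),p.round(1))
x=(P["hl"]+P["hr"]-P["fl"]-P["fr"])[:2]; y=(P["hl"]+P["fl"]-P["hr"]-P["fr"])[:2]
print(np.linalg.norm(x)/2,np.linalg.norm(y)/2)
y2=np.array([y[1],-y[0]]); print("yaw x,y",np.arctan2(x[1],x[0]),np.arctan2(y2[1],y2[0]))
c=sum(P[k] for k in("hl","hr","fl","fr"))/4; yaw=np.arctan2(*(x+y2)[::-1]); ex=np.array([np.cos(yaw),np.sin(yaw)]); print(c,ex,(P["T"]-c)[:2]@ex,(P["T"]-c)[:2]@[-ex[1],ex[0]])
for z in(40,50,60,70): 
    k=plane("scene",S(470,150),z); r=(k-c)[:2]; print(z,k.round(1),r@ex,r@[-ex[1],ex[0]])
E
```

```text
hl [686.  271.8  80.4] 6.3 [681.9 272.6  90. ]
hr [697.   89.1  84.2] 2.6 [693.7  91.   90. ]
fr [528.9  82.5  89.8] 2.5 [527.4  83.2  90. ]
fl [515.2 259.7  84. ] 2.8 [513.1 260.5  90. ]
T [485.1 168.8  88.4] 1.5 [487.9 167.4  85. ]
167.87549886301554 179.9079598390392
yaw x,y 0.059317374074137855 0.07257911306797787
[604.02222218 176.81166586  90.        ] [0.99781106 0.06612937] -116.45493879436505 -1.7192340466025393
40 [561.8  10.6  40. ] -53.10429680253877 -163.09538743495017
50 [555.4  15.7  50. ] -59.16790640160988 -157.57414709520796
60 [549.   20.8  60. ] -65.23151600068101 -152.05290675546576
70 [542.6  25.9  70. ] -71.29512559975223 -146.5316664157235
```

carry_out(increments=[11,36,2,0,0,-0.02,23,72,4,0,0,-0.04,34,108,6,0,0,-0.06,45,144,8,0,0,-0.08,56,180,10,0,0,-0.1,67,216,12,0,0,-0.12,78,252,14,0,0,-0.14,90,288,16,0,0,-0.16,101,324,18,0,0,-0.18,112,360,20,0,0,-0.2], hand=70, force=3)

```text
clock: 0.93
tool_pos: [365.5, -209.4, 225.5]
ee_rot: [[0.977, 0.215, -0.0], [0.215, -0.977, -0.0], [-0.0, 0.0, -1.0]]
ft_force: [1.7, -0.1, 0.4]
finger_gap: 0.742
grasp_force: 0.0
```

carry_out(increments=[12,40,-1,0,0,-0.02,24,80,-2,0,0,-0.04,36,120,-4,0,0,-0.06,48,160,-8,0,0,-0.08,60,200,-12,0,0,-0.1,72,240,-18,0,0,-0.12,84,280,-24,0,0,-0.14,96,320,-28,0,0,-0.15,108,355,-32,0,0,-0.15,118,378,-35,0,0,-0.15])

```text
clock: 1.77
tool_pos: [483.5, 170.7, 190.0]
ee_rot: [[0.998, 0.07, -0.0], [0.07, -0.998, 0.001], [-0.0, -0.001, -1.0]]
ft_force: [0.7, -0.4, 0.2]
finger_gap: 0.741
grasp_force: 0.0
```

```bash
python3 - <<'E'
from h import *
im=cam("wrist"); cv2.imwrite("pics/w1.png",im[:,:,::-1]); o=ctrl.get_obs()
print(o["clock"],o["tool_pos"],o["ft_force"],proj("wrist",[483.3,168.8,85]),np.load("pics/wrist.npz")["p"])
E
```

```text
1.8167 [484.26190347 173.47080009 189.57036101] [-4.39692394  1.25558044 -2.41621425] [253.55940331 185.24001703] [564.21840669 177.39160528 369.22270089]
```

View pics/w1.png

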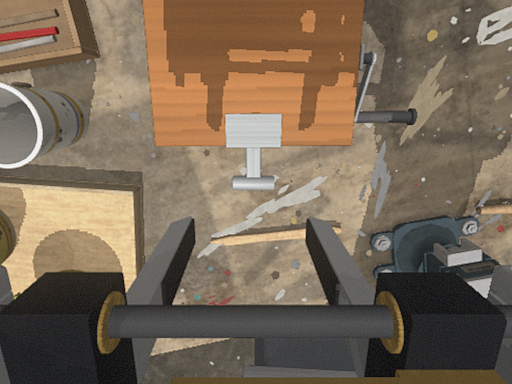

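The wrist view shows the T centre at (253.5,183), 2 px from the prediction. The knob's end disc is at (412,117) and the foot pin head is near (369,57).

```bash
python3 - <<'E'
from h import *
S=lambda u,v:(140+u/4-.4,165+v/4-.4)
c=np.array([604,176.8]);ex=np.array([.9978,.0661]);ey=np.array([-.0661,.9978])
L=lambda p:np.r_[(p[:2]-c)@ex,(p[:2]-c)@ey,p[2]].round(1)
X,e=tri("wrist",(412,117),"scene",S(470,150)); print("disc",X,e,L(X))
X,e=tri("wrist",(253.5,183),"scene",S(341,300)); print("T",X,e,L(X))
for uv in((155,146),(356,146)): print("lidfront",L(plane("wrist",uv,90)))
for z in(40,50,60): print(z,L(plane("wrist",(369,57),z)),L(plane("wrist",(385,117),z)))
E
```

```text
disc [556.29809675  13.84360646  49.19612798] 2.5211235082996337 [ -58.4 -159.4   49.2]
T [486.24232752 168.77319222  88.06964812] 0.7169923457306245 [-118.    -0.2   88.1]
lidfront [-82.7  90.1  90. ]
lidfront [-82.  -92.9  90. ]
40 [  -1.  -114.2   40. ] [ -59.1 -137.4   40. ]
50 [  -2.1 -110.7   50. ] [ -58.5 -133.1   50. ]
60 [  -3.3 -107.1   60. ] [ -57.9 -128.8   60. ]
```

carry_out(increments=[0,0,-12,0,0,0,0,-1,-25,0,0,0,0,-1,-38,0,0,0,0,-2,-52,0,0,0,0,-2,-66,0,0,0,0,-2,-80,0,0,0,0,-2,-92,0,0,0,0,-2,-100,0,0,0,0,-2,-108,0,0,0,0,-2,-118,0,0,0])

```text
clock: 2.65
tool_pos: [483.8, 164.5, 72.1]
ee_rot: [[0.998, 0.067, 0.001], [0.067, -0.998, 0.0], [0.001, -0.0, -1.0]]
ft_force: [0.9, 0.5, -0.3]
finger_gap: 0.745
grasp_force: 0.0
```

carry_out(increments=[1,2,-3,0,0,0,2,4,-5,0,0,0,2,4,-5,0,0,0,2,4,-5,0,0,0,2,4,-5,0,0,0,2,4,-5,0,0,0,2,4,-5,0,0,0,2,4,-5,0,0,0,2,4,-5,0,0,0,2,4,-5,0,0,0], hand=34, force=4)

```text
clock: 3.48
tool_pos: [485.9, 168.2, 67.7]
ee_rot: [[0.998, 0.067, 0.0], [0.067, -0.998, -0.001], [0.0, 0.001, -1.0]]
ft_force: [0.3, -5.8, 4.2]
finger_gap: 0.426
grasp_force: 4.0
```

```bash
python3 - <<'E'
import numpy as np
for t in np.arange(0,1.42,.04):
    a=.0243; d=206.06*(np.cos(a)-np.cos(t+a)); print(f"{t:.2f} {d*.998:.1f} {d*.066:.1f} {206.06*(np.sin(t+a)-np.sin(a)):.1f}")
E
```

```text
0.00 0.0 0.0 0.0
0.04 0.4 0.0 8.2
0.08 1.1 0.1 16.4
0.12 2.1 0.1 24.6
0.16 3.4 0.2 32.8
0.20 5.1 0.3 40.8
0.24 7.1 0.5 48.8
0.28 9.4 0.6 56.7
0.32 12.0 0.8 64.5
0.36 14.9 1.0 72.2
0.40 18.2 1.2 79.8
0.44 21.7 1.4 87.3
0.48 25.5 1.7 94.6
0.52 29.7 2.0 101.7
0.56 34.1 2.3 108.7
0.60 38.7 2.6 115.4
0.64 43.7 2.9 122.0
0.68 48.9 3.2 128.4
0.72 54.3 3.6 134.6
0.76 60.0 4.0 140.5
0.80 65.9 4.4 146.3
0.84 72.1 4.8 151.7
0.88 78.4 5.2 157.0
0.92 85.0 5.6 161.9
0.96 91.8 6.1 166.6
1.00 98.7 6.5 171.0
1.04 105.8 7.0 175.2
1.08 113.1 7.5 179.0
1.12 120.5 8.0 182.6
1.16 128.1 8.5 185.9
1.20 135.7 9.0 188.8
1.24 143.5 9.5 191.5
1.28 151.4 10.0 193.8
1.32 159.4 10.5 195.8
1.36 167.5 11.1 197.5
1.40 175.6 11.6 198.8
```

carry_out(increments=[0.2,0,4,0,0,0,0.7,0,12,0,0,0,1.6,0.1,20,0,0,0,2.7,0.2,29,0,0,0,4.2,0.3,37,0,0,0,6.1,0.4,45,0,0,0,8.2,0.5,53,0,0,0,10.7,0.7,60.6,0,0,0,12,0.8,64.5,0,0,0,12,0.8,64.5,0,0,0])

```text
clock: 4.32
tool_pos: [497.7, 169.1, 133.0]
ee_rot: [[0.998, 0.067, 0.0], [0.067, -0.998, -0.001], [0.0, 0.001, -1.0]]
ft_force: [-0.1, -5.3, -0.7]
finger_gap: 0.427
grasp_force: 4.0
```

```bash
python3 - <<'E'
from h import *
im=cam("wrist"); sc=cam("scene"); cv2.imwrite("pics/w2.png",np.hstack([im[:300,200:,::-1],cv2.resize(sc[120:270,130:280,::-1],(450,450),interpolation=cv2.INTER_CUBIC)[:300,:488]]))
o=ctrl.get_obs(); print(o["ft_force"],o["tool_pos"],o["finger_gap"]*94,o["grasp_force"])
E
```

```text
[-0.5235457  -4.58287031 -1.74140283] [497.55736221 169.09008206 132.41234282] 40.09768137183782 4.000120460987091
```

View pics/w2.png

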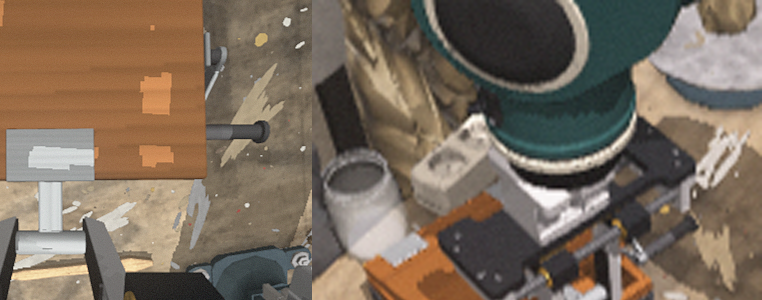

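carry_out(increments=[2.9,-0.2,7.7,0,0,0,6.2,-0.4,15.3,0,0,0,9.7,-0.4,22.8,0,0,0,13.5,-0.1,30.1,0,0,0,17.7,0.2,37.2,0,0,0,22.1,0.5,44.2,0,0,0,26.7,0.8,50.9,0,0,0,31.7,1.1,57.5,0,0,0,36.9,1.4,63.9,0,0,0,42.3,1.8,70.1,0,0,0])

```text
clock: 5.25
tool_pos: [540.4, 172.1, 202.8]
ee_rot: [[0.998, 0.068, 0.0], [0.068, -0.998, 0.001], [0.0, -0.001, -1.0]]
ft_force: [0.1, 5.8, -2.2]
finger_gap: 0.423
grasp_force: 4.0
```

```bash
python3 - <<'E'
from h import *
im=cam("wrist"); sc=cam("scene"); cv2.imwrite("pics/w3.png",np.hstack([im[:300,200:,::-1],cv2.resize(sc[120:270,130:280,::-1],(450,450),interpolation=cv2.INTER_CUBIC)[:300,:488]]))
o=ctrl.get_obs(); print(o["ft_force"],o["tool_pos"],o["finger_gap"]*94,o["grasp_force"])
E
```

```text
[-2.95596207  5.00876731  0.66689712] [540.95584883 172.14169973 203.26498786] 39.87620370625689 3.9997894316911697
```

View pics/w3.png

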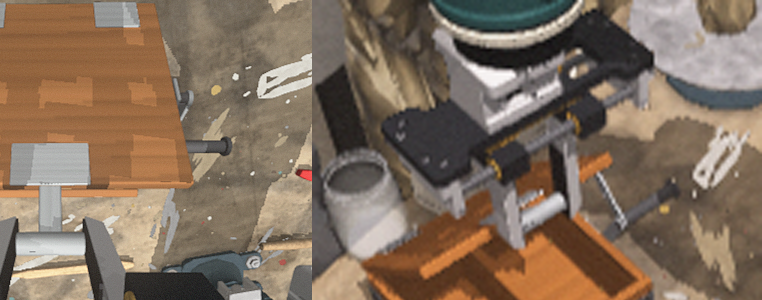

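The lid is at about 0.72 rad. The knob's disc is at wrist (428,146) and scene (251,182), and the upper link meets the lid near scene (226,177).

```bash
python3 - <<'E'
from h import *
c=np.array([606,176.8]);ex=np.array([.9978,.0661]);ey=np.array([-.0661,.9978])
L=lambda p:np.r_[(p[:2]-c)@ex,(p[:2]-c)@ey,p[2]].round(1)
X,e=tri("wrist",(428.5,146),"scene",(251.7,182.)); print("disc",L(X),e)
# upper pin on plane chest y=-99 from scene
p,v=ray("scene",(130+(600-312)/3,120+172/3))
n=np.r_[ey,0]; o=np.r_[c+ey*-99,0]; print("upper",L(p+v*((o-p)@n)/(v@n)))
for uv in ((363,187),(370,190)):
  p,v=ray("scene",(130+uv[0]/3,120+uv[1]/3)); o=np.r_[c+ey*-160,0]; print("disc pl",L(p+v*((o-p)@n)/(v@n)))
E
```

```text
disc [ -28.1 -165.7   97.3] 2.3304136226521126
upper [ -6.1 -99.  146.2]
disc pl [ -33.  -160.   105.4]
disc pl [ -42.5 -160.   109.2]
```

carry_out(increments=[2.8,0.5,3,0,0,0,5.7,0.9,5.9,0,0,0,8.6,1.1,8.8,0,0,0,11.6,1.3,11.7,0,0,0,14.7,1.5,14.4,0,0,0,17.8,1.7,17.1,0,0,0,20.9,1.9,19.8,0,0,0,24.1,2.1,22.4,0,0,0,27.4,2.3,24.9,0,0,0,27.4,2.3,24.9,0,0,0], force=3)

```text
clock: 6.18
tool_pos: [568.1, 174.1, 227.6]
ee_rot: [[0.998, 0.068, 0.001], [0.068, -0.998, 0.001], [0.001, -0.001, -1.0]]
ft_force: [-0.5, 4.9, 0.4]
finger_gap: 0.424
grasp_force: 3.0
```

```bash
cat >> h.py <<'E'
def avg(k=6):
    F=[];T=[];P=[]
    for _ in range(k):
        sc=cam("scene"); o=ctrl.get_obs(); F.append(o["ft_force"]);P.append(o["tool_pos"])
    print("clk",o["clock"],"F",np.mean(F,0).round(2),"sd",np.std(F,0).round(1),"P",np.mean(P,0).round(1),o["finger_gap"]*94)
E
python3 -c "
from h import *
avg()"
```

```text
clk 6.4833 F [-1.73  5.66  0.21] sd [0.7 0.5 0.6] P [567.6 174.1 227.2] 39.704944952577904
```

carry_out(increments=[1.2,0.3,0.9,0,0,0,2.4,0.6,1.8,0,0,0,3.6,0.9,2.6,0,0,0,4.8,1.2,3.5,0,0,0,6,1.4,4.3,0,0,0,7.2,1.5,5.1,0,0,0,8.4,1.6,6,0,0,0,9.3,1.6,6.6,0,0,0,10.1,1.7,7.1,0,0,0,10.1,1.7,7.1,0,0,0])

```text
clock: 7.32
tool_pos: [577.6, 174.9, 234.1]
ee_rot: [[0.998, 0.067, 0.0], [0.067, -0.998, -0.0], [-0.0, 0.0, -1.0]]
ft_force: [-1.2, -3.8, 1.5]
finger_gap: 0.421
grasp_force: 3.0
```

```bash
python3 -c "
from h import *
avg(4)
sc=np.load('pics/scene.npz')['img'];w=cam('wrist')
cv2.imwrite('pics/s4.png',np.hstack([w[:300,200:,::-1],cv2.resize(sc[120:240,170:290,::-1],(480,480),interpolation=cv2.INTER_CUBIC)[:300]]))
np.savez('pics/keep.npz',w=w)"
```

```text
clk 7.5167 F [-1.69 -3.94  1.35] sd [0.6 0.5 0.3] P [577.5 174.9 234. ] 40.22211782837639
```

View pics/s4.png

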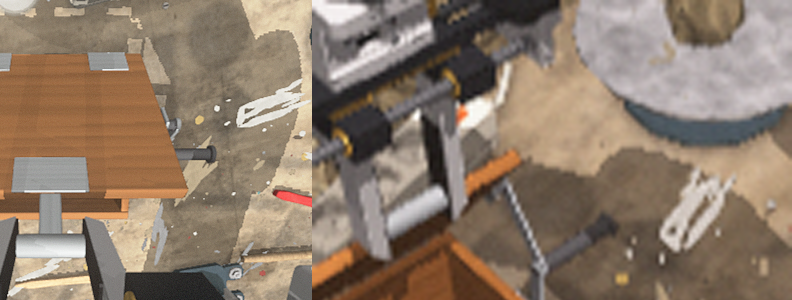

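At about 0.96 rad the upper pin shows at (500,180), the knee at (540,268) and the knob disc at (607,225). The stay is not yet straight.

```bash
python3 -c "
from h import *
c=np.array([606,176.8]);ex=np.array([.9978,.0661]);ey=np.array([-.0661,.9978])
L=lambda p:np.r_[(p[:2]-c)@ex,(p[:2]-c)@ey,p[2]].round(1)
n=np.r_[ey,0]
def pl(cr,Y,m='scene'):
  p,v=ray(m,(170+(cr[0]-312)/4,120+cr[1]/4)); o=np.r_[c+ey*Y,0]; return L(p+v*((o-p)@n)/(v@n))
print(pl((502,180),-97),pl((540,268),-102),pl((607,226),-160))
print(tri('wrist',(412,153),'scene',(170+295/4,120+226/4)),L(tri('wrist',(412,153),'scene',(170+295/4,120+226/4))[0]))
"
```

```text
[ 23.9 -97.  169.3] [  -3.  -102.   104.3] [  -3.1 -160.   104.2]
(array([614.77321591,  14.98036942, 103.06056306]), np.float64(2.3541515779170976)) [  -1.9 -162.   103.1]
```

```bash
python3 -c "
import numpy as np
from scipy.optimize import least_squares,brentq
K={0:(-60,49),.72:(-29,99),.96:(-3,104)}; Uo=np.array([24,169])
H=np.array([85,80])
U=lambda t,r,p:H+r*np.array([-np.cos(t+p),np.sin(t+p)])
for zf in(41,43,45):
  def f(x):
    r,p,L2=x; return [np.linalg.norm(U(t,r,p)-(np.array([0,zf])+62*(np.array(k)-[0,zf])/np.linalg.norm(np.array(k)-[0,zf])))-L2 for t,k in K.items()]+list((U(.96,r,p)-Uo)/3)
  s=least_squares(f,[108,0,70]); r,p,L2=s.x
  g=lambda t:np.linalg.norm(U(t,r,p)-[0,zf])-62-L2
  try: q=brentq(g,.8,1.6)
  except Exception as e: q=e
  print(zf,s.x.round(2),s.fun.round(1),q)
"
```

```text
41 [ 9.437e+01 -2.000e-02  6.042e+01] [-1.  -0.6  1.6  1.7 -4.3] 1.0123004726646576
43 [ 9.560e+01 -2.000e-02  5.953e+01] [-0.9 -0.4  1.3  1.5 -4. ] 1.0150054434326068
45 [ 9.683e+01 -2.000e-02  5.858e+01] [-0.9 -0.2  1.1  1.2 -3.7] 1.0177836477554723
```

carry_out(increments=[0.5,-0.1,0.3,0,0,0,1,-0.2,0.7,0,0,0,1.5,-0.3,1,0,0,0,2,-0.3,1.3,0,0,0,2.5,-0.3,1.6,0,0,0,3,-0.3,1.9,0,0,0,3.4,-0.2,2.2,0,0,0,3.9,-0.2,2.5,0,0,0,4.3,-0.2,2.8,0,0,0,4.3,-0.2,2.8,0,0,0])

```text
clock: 8.4
tool_pos: [581.8, 175.2, 236.8]
ee_rot: [[0.998, 0.068, 0.0], [0.068, -0.998, 0.0], [0.0, -0.0, -1.0]]
ft_force: [0.2, -3.5, -0.5]
finger_gap: 0.427
grasp_force: 3.0
```

```bash
python3 -c "
from h import *
avg(4)"
```

```text
clk 8.6 F [ 0.73 -2.94 -1.28] sd [0.4 0.6 0.3] P [581.7 175.2 236.8] 40.16210692425363
```

carry_out(increments=[0.5,-0.1,0.3,0,0,0,1,-0.1,0.6,0,0,0,1.5,-0.1,0.9,0,0,0,2,-0.1,1.2,0,0,0,2.5,-0.1,1.5,0,0,0,3,0,1.8,0,0,0,3.5,0,2.1,0,0,0,4,0,2.4,0,0,0,4.4,0,2.7,0,0,0,4.4,0,2.7,0,0,0])

```text
clock: 9.43
tool_pos: [586.2, 175.5, 239.6]
ee_rot: [[0.998, 0.068, 0.0], [0.068, -0.998, 0.0], [0.0, -0.0, -1.0]]
ft_force: [0.6, 2.1, -0.3]
finger_gap: 0.425
grasp_force: 3.0
```

```bash
python3 -c "
from h import *
avg(4)
c=np.array([606,176.8]);ex=np.array([.9978,.0661]);ey=np.array([-.0661,.9978])
sc=np.load('pics/scene.npz')['img'];w=cam('wrist')
cv2.imwrite('pics/s5.png',np.hstack([w[:300,200:,::-1],cv2.resize(sc[120:240,170:290,::-1],(480,480),interpolation=cv2.INTER_CUBIC)[:300]]))"
```

```text
clk 9.6333 F [-0.56  2.47 -0.42] sd [0.2 0.4 0.3] P [586.1 175.5 239.6] 40.21449624025028
```

View pics/s5.png

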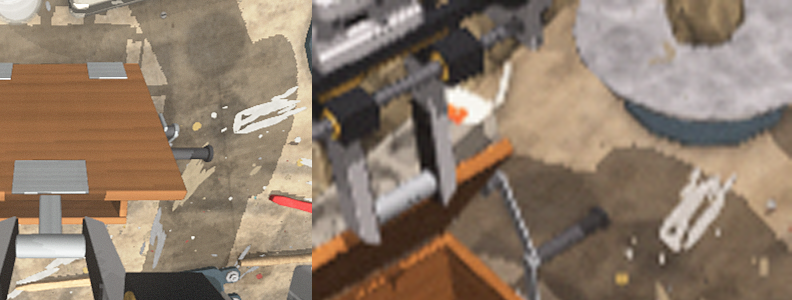

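At about 1.01 rad the upper pin is at (495,175), the knee at (533,262) and the disc at (600,215). The knee is still moving back.

```bash
cat >> h.py <<'E'
c=np.array([606,176.8]);ex=np.array([.9978,.0661]);ey=np.array([-.0661,.9978])
def L(p): return np.r_[(p[:2]-c)@ex,(p[:2]-c)@ey,p[2]].round(1)
def W(x,y,z): return np.r_[c+ex*x+ey*y,z]
def pl(uv,Y,m="scene"):
    n=np.r_[ey,0]; p,v=ray(m,uv); o=np.r_[c+ey*Y,0]; return L(p+v*((o-p)@n)/(v@n))
def disc():
    im=np.load("pics/scene.npz")["img"].astype(int); m=((im.max(2)<75)&(im.max(2)-im.min(2)<18)).astype(np.uint8); 
    m[:150]=0;m[200:]=0;m[:,:222]=0;m[:,265:]=0
    n,l,s,ce=cv2.connectedComponentsWithStats(m)
    for i in range(1,n):
        if s[i][4]>6:
            print(s[i],ce[i].round(1)); r=s[i][0]+s[i][2]-1; 
            print("  tip",pl((r-1.5,s[i][1]+3.),-160))
E
python3 -c "
from h import *
disc(); print(pl((242,173.75),-160),pl((170+221/4,120+262/4),-102),pl((170+183/4,120+175/4),-97))
for x,y,z in((0,-100,43),(0,-100,105),(0,-160,105),(8,-160,105)): print(proj('scene',W(x,y,z)))"
```

```text
[237 172   8   7  32] [240.2 174.8]
  tip [   2.1 -160.   106. ]
[   4.1 -160.   109.3] [   4.4 -102.   104. ] [ 31.3 -97.  168.3]
[226.90693145 201.45300768]
[225.68553142 186.55019133]
[243.00189492 175.67018644]
[241.10199806 174.06318045]
```

carry_out(increments=[0.8,0,0.5,0,0,0,1.6,0.1,1,0,0,0,2.4,0.1,1.4,0,0,0,3.2,0.2,1.9,0,0,0,4,0.3,2.4,0,0,0,4.8,0.3,2.8,0,0,0,5.6,0.4,3.3,0,0,0,6.4,0.4,3.7,0,0,0,7.1,0.5,4.1,0,0,0,7.1,0.5,4.1,0,0,0])

```text
clock: 10.52
tool_pos: [593.1, 175.9, 243.6]
ee_rot: [[0.998, 0.068, -0.0], [0.068, -0.998, 0.0], [-0.0, -0.0, -1.0]]
ft_force: [-2.6, 5.4, -0.4]
finger_gap: 0.422
grasp_force: 3.0
```

```bash
python3 -c "
from h import *
avg(4);disc()"
```

```text
clk 10.7167 F [-2.22  4.81 -0.62] sd [0.4 0.3 0.1] P [593.  175.9 243.6] 39.82327363978635
[233 169   7   8  33] [236.2 172.2]
  tip [  23.5 -160.   101. ]
```

carry_out(increments=[-0.5,0,-0.3,0,0,0,-1,0.1,-0.6,0,0,0,-1.5,0.1,-0.9,0,0,0,-2,0.1,-1.2,0,0,0,-2.5,0.1,-1.5,0,0,0,-3,0.1,-1.8,0,0,0,-3.5,0.2,-2,0,0,0,-3.5,0.2,-2,0,0,0,-3.5,0.2,-2,0,0,0,-3.5,0.2,-2,0,0,0])

```text
clock: 11.55
tool_pos: [589.8, 175.8, 241.7]
ee_rot: [[0.998, 0.068, 0.0], [0.068, -0.998, -0.0], [0.0, 0.0, -1.0]]
ft_force: [1.5, 3.6, 3.7]
finger_gap: 0.422
grasp_force: 3.0
```

```bash
python3 -c "
from h import *
avg(4);disc()"
```

```text
clk 11.75 F [2.1  3.26 3.65] sd [0.4 0.6 0.3] P [589.7 175.8 241.7] 40.121406618999075
[232 169   8   8  36] [235.7 172.2]
  tip [  23.5 -160.   101. ]
```

carry_out(increments=[1,0,0.6,0,0,0,1,0,0.6,0,0,0,1,0,0.6,0,0,0,1,0,0.6,0,0,0,1,0,0.6,0,0,0,1,0,0.6,0,0,0,1,0,3,0,0,0,0,0,8,0,0,0,0,0,16,0,0,0,-2,0,26,0,0,0], hand=66)

```text
clock: 12.58
tool_pos: [587.6, 175.8, 268.3]
ee_rot: [[0.998, 0.068, -0.0], [0.068, -0.998, 0.0], [-0.0, -0.0, -1.0]]
ft_force: [0.6, 0.4, -0.4]
finger_gap: 0.704
grasp_force: 0.0
```

carry_out(increments=[0,0,10,0,0,0,0,0,20,0,0,0,-5,-5,32,0,0,0,-10,-15,44,0,0,0,-15,-30,54,0,0,0,-20,-50,60,0,0,0.1,-25,-75,60,0,0,0.2,-30,-100,60,0,0,0.3,-30,-120,60,0,0,0.4,-30,-135,60,0,0,0.5])

```text
clock: 13.42
tool_pos: [557.0, 38.0, 328.7]
ee_rot: [[0.842, 0.54, 0.001], [0.54, -0.842, -0.001], [0.0, 0.001, -1.0]]
ft_force: [1.2, 0.1, 0.6]
finger_gap: 0.701
grasp_force: 0.0
```

```bash
python3 -c "
from h import *
avg(2);disc();
sc=np.load('pics/scene.npz')['img'];w=cam('wrist');print(ctrl.get_obs()['q'])
cv2.imwrite('pics/s6.png',np.hstack([cv2.resize(w[:300:,::,::-1],(512,300))[:, :312+88],cv2.resize(sc[150:225,190:290,::-1],(400,300),interpolation=cv2.INTER_CUBIC)]))"
```

```text
clk 13.5167 F [ 0.74 -1.74  0.67] sd [0.5 1.3 0. ] P [557.4  36.3 328.5] 65.98338797926817
[ 0.37557434  0.25355746 -0.60964759  1.60139436  0.14887715  1.33302684
 -1.26102083]
```

View pics/s6.png

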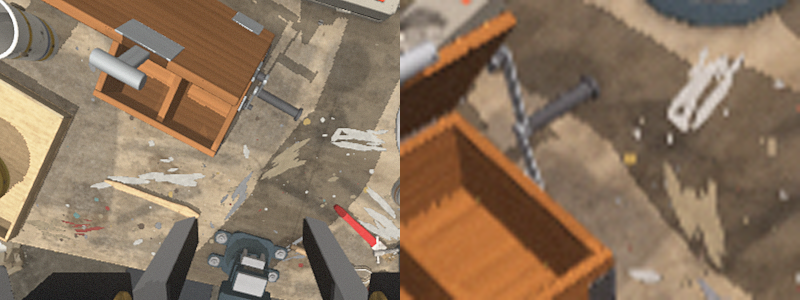

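The lid stands open by itself. The knob pin runs from (258,95) to its disc at (297,112) in the wrist view, and from (527,125) to (592,88) in the scene crop.

```bash
python3 -c "
from h import *
for a,b in(((296,111),(190+190/4,150+89/4)),((258,95),(190+127/4,150+125/4))):
  X,e=tri('wrist',a,'scene',b); print(X.round(1),round(e,1),L(X))
print('world target for knob local (x,-139):',[W(x,-139,105).round(1).tolist() for x in(12,16,20)])
print('vise',plane('wrist',(245,270),100),plane('wrist',(245,240),60))"
```

```text
[642.1  20.3  98.6] 4.9 [  25.7 -158.5   98.6]
[633.4  75.  106.4] 0.4 [  20.7 -103.4  106.4]
world target for knob local (x,-139): [[627.2, 38.9, 105.0], [631.2, 39.2, 105.0], [635.1, 39.4, 105.0]]
vise [412.08276863 -45.12350564 100.        ] [436.86562844 -28.81753218  60.        ]
```

carry_out(increments=[8,0,0,0,0,-0.12,16,0,0,0,0,-0.24,24,0,0,0,0,-0.36,32,0,0,0,0,-0.48,40,0,0,0,0,-0.6,48,0,0,0,0,-0.72,56,0,0,0,0,-0.84,64,-1,0,0,0,-0.96,72,-1,0,0,0,-1.08,79,-1.5,0,0,0,-1.2], hand=50)

```text
clock: 14.4
tool_pos: [636.8, 40.6, 328.1]
ee_rot: [[0.802, -0.597, 0.0], [-0.597, -0.802, 0.001], [-0.0, -0.001, -1.0]]
ft_force: [0.0, -0.1, -0.2]
finger_gap: 0.532
grasp_force: 0.0
```

carry_out(increments=[0,0,-5,0,0,-0.12,0,0,-15,0,0,-0.24,0,0,-25,0,0,-0.36,0,0,-40,0,0,-0.48,0,0,-55,0,0,-0.6,0,0,-70,0,0,-0.72,0,0,-85,0,0,-0.84,0,0,-100,0,0,-0.88,0,0,-115,0,0,-0.88,0,0,-128,0,0,-0.88])

```text
clock: 15.23
tool_pos: [635.2, 41.4, 208.2]
ee_rot: [[0.171, -0.985, -0.019], [-0.985, -0.172, 0.009], [-0.012, 0.017, -1.0]]
ft_force: [-0.3, 1.0, -1.7]
finger_gap: 0.529
grasp_force: 0.0
```

```bash
python3 -c "
from h import *
w=cam('wrist');o=ctrl.get_obs();print(o['q'],o['tool_pos'],np.round(o['ee_rot'],3).tolist(),proj('wrist',W(21,-158,103)))
cv2.imwrite('pics/s7.png',w[:,:,::-1])"
```

```text
[-0.57039336  0.51977772  0.6553407   1.58426759 -0.34119409  1.17552113
 -2.81454131] [634.15917776  41.0719824  205.35561131] [[0.165, -0.986, -0.021], [-0.986, -0.166, 0.007], [-0.01, 0.02, -1.0]] [249.97602166 160.58198022]
```

View pics/s7.png

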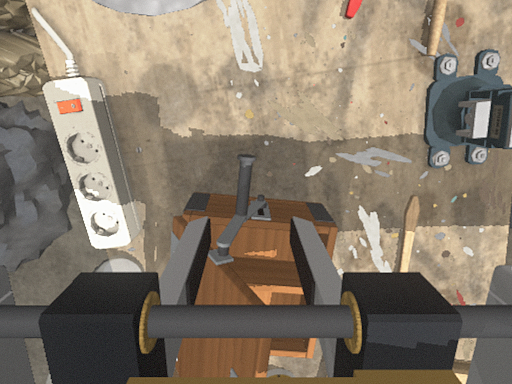

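The disc is at (247,158), against a prediction of (250,161). Joint 7 is at its limit, so I'll raise the hand and turn it the other way.

carry_out(increments=[0,0,20,0,0,0.12,0,0,40,0,0,0.24,0,0,60,0,0,0.36,0,0,80,0,0,0.48,0,0,100,0,0,0.6,0,0,110,0,0,0.72,0,0,120,0,0,0.84,0,0,120,0,0,0.96,0,0,120,0,0,1.08,0,0,120,0,0,1.2])

```text
clock: 16.12
tool_pos: [635.0, 41.1, 329.0]
ee_rot: [[0.982, -0.186, -0.014], [-0.187, -0.982, -0.016], [-0.011, 0.018, -1.0]]
ft_force: [-0.2, -0.0, 0.6]
finger_gap: 0.53
grasp_force: 0.0
```

```bash
python3 -c "
from h import *
for z in (99,103,107): print(L(plane('wrist',(247,158),z)),L(plane('wrist',(244,185),z)))
sc=cam('scene');disc();X=tri('wrist',(247,158),'scene',(237.5,172.2));print(L(X[0]),X[1]);print(ctrl.get_obs()['q'])"
```

```text
[  23.9 -159.3   99. ] [  24.1 -132.4   99. ]
[  24.  -160.2  103. ] [  24.2 -133.6  103. ]
[  24.1 -161.   107. ] [  24.3 -134.8  107. ]
[222 169  18  14  78] [230.4 175.5]
  tip [  23.5 -160.   101. ]
[  23.8 -159.8  100.2] 0.5606480771153101
[-0.42391916  0.38731719  0.42497578  1.41809884 -0.14341275  1.38370352
 -1.74675214]
```

carry_out(increments=[0,0,0,0,0,0.12,0,0,0,0,0,0.24,0,0,0,0,0,0.36,0,0,0,0,0,0.48,0,0,0,0,0,0.6,0,0,0,0,0,0.72,0,0,0,0,0,0.84,0,0,0,0,0,0.96,0,0,0,0,0,1.08,0,0,0,0,0,1.2], hand=50)

```text
clock: 17.0
tool_pos: [635.0, 40.9, 328.7]
ee_rot: [[0.533, 0.846, 0.011], [0.846, -0.532, -0.019], [-0.011, 0.019, -1.0]]
ft_force: [0.8, 0.2, -0.2]
finger_gap: 0.533
grasp_force: 0.0
```

carry_out(increments=[0,0,0,0,0,0.1,0,0,0,0,0,0.2,0,0,0,0,0,0.3,0,0,0,0,0,0.4,0,0,0,0,0,0.5,0,0,0,0,0,0.6,0,0,0,0,0,0.62,0,0,0,0,0,0.62,0,0,0,0,0,0.62,0,0,0,0,0,0.62])

```text
clock: 17.83
tool_pos: [635.1, 40.3, 328.0]
ee_rot: [[-0.052, 0.998, 0.02], [0.999, 0.052, -0.01], [-0.011, 0.019, -1.0]]
ft_force: [1.8, -1.1, -0.1]
finger_gap: 0.535
grasp_force: 0.0
```

```bash
python3 -c "
from h import *
o=ctrl.get_obs();print(o['q'].round(3),o['tool_pos'],np.round(o['ee_rot'],3).tolist());print(W(24,-142,101))"
```

```text
[-0.209  0.346  0.123  1.442 -0.03   1.337 -0.035] [635.10101856  40.34066719 328.00521447] [[-0.052, 0.998, 0.02], [0.999, 0.052, -0.01], [-0.011, 0.019, -1.0]]
[639.3334  36.6988 101.    ]
```

carry_out(increments=[2,-2,-20,0.01,0.02,0.014,4,-4,-45,0.01,0.02,0.014,4.3,-3.7,-75,0.01,0.02,0.014,4.3,-3.7,-105,0.01,0.02,0.014,4.3,-3.7,-135,0.01,0.02,0.014,4.3,-3.7,-165,0.01,0.02,0.014,4.3,-3.7,-190,0.01,0.02,0.014,4.3,-3.7,-215,0.01,0.02,0.014,4.3,-3.7,-235,0.01,0.02,0.014,4.3,-3.7,-246,0.01,0.02,0.014], hand=50)

```text
clock: 18.67
tool_pos: [638.4, 36.6, 79.3]
ee_rot: [[-0.068, 0.998, -0.003], [0.998, 0.068, -0.001], [-0.0, -0.003, -1.0]]
ft_force: [-0.5, 0.4, 0.6]
finger_gap: 0.53
grasp_force: 0.0
```

```bash
python3 -c "
from h import *
avg(2);w=cam('wrist');o=ctrl.get_obs();print(o['q'].round(3),np.round(o['ee_rot'],3).tolist())
for z in (99,103): print(proj('wrist',W(24,-159,z)),proj('wrist',W(24,-110,z)))
cv2.imwrite('pics/s8.png',w[:,:,::-1])"
```

```text
clk 18.7667 F [-0.58 -0.6  -0.58] sd [0.5 0.2 1.3] P [638.2  36.5  79.3] 50.05375857106741
[-0.177  0.579  0.099  1.673 -0.069  0.894  0.017] [[-0.068, 0.998, -0.001], [0.998, 0.068, -0.0], [-0.0, -0.001, -1.0]]
[251.02389245 271.78463098] [251.24220539 192.46886877]
[251.02400183 275.55909012] [251.24743544 194.69784658]
```

carry_out(increments=[0,0,2,0,0,0,0,0,2,0,0,0,0,0,2,0,0,0,0,0,2,0,0,0,0,0,2,0,0,0,0,0,2,0,0,0,0,0,2,0,0,0,0,0,2,0,0,0,0,0,2,0,0,0,0,0,2,0,0,0], hand=9, force=3)

```text
clock: 19.65
tool_pos: [639.6, 36.4, 83.9]
ee_rot: [[-0.069, 0.998, -0.0], [0.998, 0.069, -0.0], [-0.0, -0.0, -1.0]]
ft_force: [1.7, -0.7, 2.1]
finger_gap: 0.124
grasp_force: 3.0
```

```bash
python3 -c "
from h import *
avg(4);o=ctrl.get_obs();print(o['grasp_force'])"
```

```text
clk 19.85 F [ 1.51 -0.48  2.52] sd [0.3 0.5 0.1] P [639.6  36.4  83.9] 12.204546726527921
3.000180423259735
```

```bash
python3 -c "
import numpy as np
for a in np.arange(.4,-1.61,-.05):
    d=62*(np.sin(a)-np.sin(.4)); print(f'{a:.2f} {d*.998:.1f} {d*.066:.1f} {62*(np.cos(a)-np.cos(.4)):.1f}')"
```

```text
0.40 0.0 0.0 0.0
0.35 -2.9 -0.2 1.1
0.30 -5.8 -0.4 2.1
0.25 -8.8 -0.6 3.0
0.20 -11.8 -0.8 3.7
0.15 -14.8 -1.0 4.2
0.10 -17.9 -1.2 4.6
0.05 -21.0 -1.4 4.8
0.00 -24.1 -1.6 4.9
-0.05 -27.2 -1.8 4.8
-0.10 -30.3 -2.0 4.6
-0.15 -33.3 -2.2 4.2
-0.20 -36.4 -2.4 3.7
-0.25 -39.4 -2.6 3.0
-0.30 -42.4 -2.8 2.1
-0.35 -45.3 -3.0 1.1
-0.40 -48.2 -3.2 0.0
-0.45 -51.0 -3.4 -1.3
-0.50 -53.8 -3.6 -2.7
-0.55 -56.4 -3.7 -4.2
-0.60 -59.0 -3.9 -5.9
-0.65 -61.5 -4.1 -7.7
-0.70 -64.0 -4.2 -9.7
-0.75 -66.3 -4.4 -11.7
-0.80 -68.5 -4.5 -13.9
-0.85 -70.6 -4.7 -16.2
-0.90 -72.6 -4.8 -18.6
-0.95 -74.4 -4.9 -21.0
-1.00 -76.2 -5.0 -23.6
-1.05 -77.8 -5.1 -26.3
-1.10 -79.2 -5.2 -29.0
-1.15 -80.6 -5.3 -31.8
-1.20 -81.8 -5.4 -34.6
-1.25 -82.8 -5.5 -37.6
-1.30 -83.7 -5.5 -40.5
-1.35 -84.5 -5.6 -43.5
-1.40 -85.1 -5.6 -46.6
-1.45 -85.5 -5.7 -49.6
-1.50 -85.8 -5.7 -52.7
-1.55 -86.0 -5.7 -55.8
-1.60 -85.9 -5.7 -58.9
```

carry_out(increments=[-0.8,0,0.4,0,0,0,-1.6,-0.1,0.7,0,0,0,-2.4,-0.1,1,0,0,0,-3.2,-0.2,1.3,0,0,0,-4,-0.3,1.6,0,0,0,-4.8,-0.3,1.9,0,0,0,-5.6,-0.4,2.1,0,0,0,-5.8,-0.4,2.1,0,0,0,-5.8,-0.4,2.1,0,0,0,-5.8,-0.4,2.1,0,0,0], hand=9, force=6)

```text
clock: 20.68
tool_pos: [633.5, 36.1, 85.8]
ee_rot: [[-0.07, 0.998, -0.001], [0.998, 0.07, -0.0], [-0.0, -0.001, -1.0]]
ft_force: [2.5, 1.0, 2.4]
finger_gap: 0.124
grasp_force: 6.0
```

```bash
python3 -c "
from h import *
avg(3)"
```

```text
clk 20.8333 F [1.27 0.61 2.22] sd [0.3 0.7 0.2] P [633.6  36.   85.9] 11.707081376199053
```

carry_out(increments=[-1.5,-0.1,0.5,0,0,0,-3,-0.2,1,0,0,0,-4.5,-0.3,1.4,0,0,0,-6,-0.4,1.7,0,0,0,-7.5,-0.5,2,0,0,0,-9,-0.6,2.2,0,0,0,-10.5,-0.7,2.4,0,0,0,-12.1,-0.8,2.6,0,0,0,-13.6,-0.9,2.7,0,0,0,-15.2,-1,2.8,0,0,0])

```text
clock: 21.67
tool_pos: [618.2, 35.0, 88.6]
ee_rot: [[-0.069, 0.998, -0.001], [0.998, 0.069, -0.0], [-0.0, -0.001, -1.0]]
ft_force: [0.4, 0.2, -1.8]
finger_gap: 0.122
grasp_force: 6.0
```

```bash
python3 -c "
from h import *
avg(3)"
```

```text
clk 21.8167 F [-0.05 -0.46  0.38] sd [0.3 0.4 0.4] P [618.1  35.   88.7] 11.403728199503515
```

carry_out(increments=[-3.1,-0.2,0.1,0,0,0,-6.2,-0.4,0,0,0,0,-9.3,-0.6,-0.2,0,0,0,-12.3,-0.8,-0.6,0,0,0,-15.4,-1,-1.1,0,0,0,-18.4,-1.2,-1.8,0,0,0,-21.4,-1.4,-2.7,0,0,0,-24.3,-1.6,-3.7,0,0,0,-27.2,-1.8,-4.8,0,0,0,-27.2,-1.8,-4.8,0,0,0])

```text
clock: 22.65
tool_pos: [590.4, 33.2, 83.5]
ee_rot: [[-0.069, 0.998, -0.001], [0.998, 0.069, -0.0], [-0.0, -0.001, -1.0]]
ft_force: [-0.9, -0.1, -1.1]
finger_gap: 0.122
grasp_force: 6.0
```

```bash
python3 -c "
from h import *
avg(3)"
```

```text
clk 22.8 F [-1.76 -0.37 -0.72] sd [0.6 0.4 0.3] P [590.9  33.2  83.8] 11.573025838643835
```

carry_out(increments=[-1.4,-0.1,-0.6,0,0,0,-4.2,-0.3,-2,0,0,0,-7,-0.4,-3.4,0,0,0,-9.5,-0.6,-5,0,0,0,-12,-0.8,-6.8,0,0,0,-14.5,-0.9,-8.7,0,0,0,-17,-1.1,-10.7,0,0,0,-19.2,-1.2,-12.8,0,0,0,-20.3,-1.3,-13.9,0,0,0,-20.3,-1.3,-13.9,0,0,0], hand=9, force=9)

```text
clock: 23.63
tool_pos: [570.4, 31.9, 69.6]
ee_rot: [[-0.069, 0.998, -0.001], [0.998, 0.069, -0.0], [-0.0, -0.001, -1.0]]
ft_force: [-0.8, -1.0, -1.9]
finger_gap: 0.121
grasp_force: 9.0
```

```bash
python3 -c "
from h import *
avg(3)"
```

```text
clk 23.7833 F [-1.98 -0.6  -0.98] sd [0.8 0.3 0.3] P [570.7  31.9  69.9] 11.283297493337605
```

carry_out(increments=[-1.1,-0.1,-1.1,0,0,0,-2.7,-0.2,-3.1,0,0,0,-4.1,-0.3,-4.7,0,0,0,-5.3,-0.4,-6.3,0,0,0,-6.5,-0.4,-8,0,0,0,-7.7,-0.5,-9.7,0,0,0,-9,-0.6,-11.9,0,0,0,-10.3,-0.7,-14.2,0,0,0,-11.4,-0.8,-16.5,0,0,0,-12.1,-0.8,-17.9,0,0,0])

```text
clock: 24.62
tool_pos: [558.7, 31.2, 51.8]
ee_rot: [[-0.07, 0.998, -0.0], [0.998, 0.07, -0.0], [-0.0, -0.0, -1.0]]
ft_force: [1.6, 0.9, -3.7]
finger_gap: 0.126
grasp_force: 9.0
```

```bash
python3 -c "
from h import *
avg(3)"
```

```text
clk 24.7667 F [ 1.51  0.87 -3.85] sd [0.5 0.9 0.7] P [558.7  31.2  51.8] 11.758540488441836
```

carry_out(increments=[-0.2,0,-0.9,0,0,0,-0.5,0,-1.8,0,0,0,-0.8,-0.1,-2.8,0,0,0,-1.1,-0.1,-3.8,0,0,0,-1.4,-0.1,-4.8,0,0,0,-1.7,-0.1,-5.8,0,0,0,-2,-0.1,-6.7,0,0,0,-2.3,-0.2,-7.7,0,0,0,-2.6,-0.2,-8.7,0,0,0,-2.6,-0.2,-8.7,0,0,0])

```text
clock: 25.6
tool_pos: [556.2, 31.0, 43.2]
ee_rot: [[-0.069, 0.998, -0.0], [0.998, 0.069, -0.0], [-0.0, -0.0, -1.0]]
ft_force: [1.8, 1.3, -3.6]
finger_gap: 0.122
grasp_force: 9.0
```

```bash
cat >> h.py <<'E'
def lid():
    im=cv2.cvtColor(np.load("pics/side.npz")["img"],cv2.COLOR_RGB2HSV)
    m=cv2.inRange(im,(8,130,110),(18,255,255)); m[:,:190]=0;m[:,265:]=0;m[:170]=0;m[265:]=0
    ys,xs=np.where(m); print("orange n",len(xs),"rows",ys.min(),"p5",np.percentile(ys,5),"x",xs.min(),xs.max(),"toprow right",[int(ys[xs==x].min()) for x in (200,215,230,240,250)if (xs==x).any()])
E
python3 -c "
from h import *
avg(3);lid();cam('side');lid()"
```

```text
clk 25.75 F [ 0.74  0.31 -3.32] sd [0.3 0.2 0.4] P [556.2  31.   43.3] 11.494122170649748
orange n 1137 rows 195 p5 198.0 x 197 256 toprow right [222, 201, 197, 198, 197]
orange n 1089 rows 193 p5 195.0 x 197 255 toprow right [222, 200, 195, 194, 194]
```

carry_out(increments=[-0.1,0,-0.7,0,0,0,-0.3,0,-1.4,0,0,0,-0.4,0,-2.1,0,0,0,-0.6,0,-2.8,0,0,0,-0.7,0,-3.5,0,0,0,-0.8,-0.1,-4.2,0,0,0,-0.9,-0.1,-4.8,0,0,0,-1,-0.1,-5.4,0,0,0,-1.2,-0.1,-6,0,0,0,-1.2,-0.1,-6,0,0,0])

```text
clock: 26.63
tool_pos: [555.2, 31.0, 37.4]
ee_rot: [[-0.07, 0.998, -0.0], [0.998, 0.07, -0.0], [-0.0, -0.0, -1.0]]
ft_force: [4.0, 1.7, -3.6]
finger_gap: 0.122
grasp_force: 9.0
```

```bash
python3 -c "
from h import *
avg(3);cam('side');lid()"
```

```text
clk 26.7833 F [ 3.47  2.56 -3.11] sd [0.1 0.6 0.3] P [555.2  31.   37.4] 11.659370404472883
orange n 1088 rows 195 p5 197.0 x 196 256 toprow right [222, 203, 198, 196, 197]
```

carry_out(increments=[0.1,0,-0.4,0,0,0,0.2,0,-0.8,0,0,0,0.2,0,-1.2,0,0,0,0.3,-0.1,-1.6,0,0,0,0.3,-0.1,-2,0,0,0,0.3,-0.1,-2.4,0,0,0,0.3,-0.1,-2.7,0,0,0,0.3,-0.1,-3,0,0,0,0.3,-0.1,-3,0,0,0,0.3,-0.1,-3,0,0,0])

```text
clock: 27.67
tool_pos: [555.5, 30.6, 34.7]
ee_rot: [[-0.069, 0.998, -0.0], [0.998, 0.069, -0.0], [-0.0, -0.0, -1.0]]
ft_force: [0.8, 0.7, 6.3]
finger_gap: 0.124
grasp_force: 9.0
```

```bash
python3 -c "
from h import *
avg(3);cam('side');lid()"
```

```text
clk 27.8167 F [0.62 1.41 5.98] sd [0.4 0.3 0.9] P [555.5  30.6  34.7] 11.762951305850226
orange n 1104 rows 195 p5 198.0 x 196 256 toprow right [223, 201, 196, 196, 197]
```

carry_out(increments=[0,0,0.4,0,0,0,0,0,0.4,0,0,0,0,0,0.4,0,0,0,0,0,0.4,0,0,0,0,0,0.4,0,0,0,0,0,0.4,0,0,0,0,0,0.4,0,0,0,0,0,0.4,0,0,0,0,0,0.4,0,0,0,0,0,0.4,0,0,0], hand=40)

```text
clock: 28.7
tool_pos: [555.3, 30.7, 34.8]
ee_rot: [[-0.069, 0.998, -0.001], [0.998, 0.069, -0.0], [-0.0, -0.001, -1.0]]
ft_force: [-0.2, 1.0, -0.4]
finger_gap: 0.422
grasp_force: 0.0
```

carry_out(increments=[0,0,8,0,0,0,0,0,20,0,0,0,0,0,40,0,0,0,0,0,60,0,0,0,0,0,80,0,0,0,0,0,100,0,0,0,0,0,120,0,0,0,0,0,140,0,0,0,0,-10,160,0,0,0,0,-20,180,0,0,0])

```text
clock: 29.53
tool_pos: [555.2, 10.9, 217.2]
ee_rot: [[-0.07, 0.998, 0.001], [0.998, 0.07, 0.0], [-0.0, 0.001, -1.0]]
ft_force: [0.6, -0.2, -1.3]
finger_gap: 0.427
grasp_force: 0.0
```

carry_out(increments=[0,-10,20,0,0,0,0,-25,40,0,0,0,0,-40,60,0,0,0,0,-60,80,0,0,0,0,-80,90,0,0,0,0,-100,90,0,0,0,0,-115,90,0,0,0,0,-125,90,0,0,0,0,-130,90,0,0,0,0,-130,90,0,0,0])

```text
clock: 30.37
tool_pos: [555.1, -119.9, 305.2]
ee_rot: [[-0.068, 0.998, -0.0], [0.998, 0.068, -0.0], [-0.0, -0.0, -1.0]]
ft_force: [-0.1, -0.3, -0.5]
finger_gap: 0.423
grasp_force: 0.0
```

```bash
python3 -c "
from h import *
avg(2);cam('side');lid()
im=np.load('pics/scene.npz')['img'].astype(int); m=((im.max(2)<75)&(im.max(2)-im.min(2)<18)).astype(np.uint8); m[:195]=0;m[225:]=0;m[:,240:]*=1;m[:,:243]=0;m[:,265:]=0
ys,xs=np.where(m);print('knob px',len(xs),xs.max(),ys.min(),'expected tip ~',140+470/4,165+150/4)
hsv=cv2.cvtColor(np.load('pics/scene.npz')['img'],cv2.COLOR_RGB2HSV);o=cv2.inRange(hsv,(8,150,110),(18,255,255));o[:170]=0;o[280:]=0;o[:,:140]=0;o[:,270:]=0
print(cv2.boundingRect(o),'ref corners',148,205,244,175)"
```

```text
clk 30.4667 F [-0.22  0.6  -0.1 ] sd [0.1 0.4 0.1] P [ 555.3 -118.7  305. ] 39.95536305836634
orange n 1150 rows 195 p5 198.0 x 197 256 toprow right [223, 202, 196, 196, 197]
knob px 52 259 199 expected tip ~ 257.5 202.5
(148, 176, 95, 88) ref corners 148 205 244 175
```

```bash
python3 -c "
from h import *
print(ctrl.finish_job())"
```

```text
the job is handed in; nothing more can be done
None
```

I raised the lid until the stay locked and it stood open by itself, then broke the stay at the knee, lowered the lid under control until shut, and let go; sensed forces stayed near 6 N or less, but I didn't re-measure the foot's position after shutting.

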